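# Weigh the container at the back of the rack

## Robot

A 6-joint arm with a two-finger parallel gripper is mounted at the origin on a cart in front of the work surface, level with it; the furniture and walls round the work are solid. World frame = base frame: x ahead of the robot, y to its left, z up, the work surface at z = 0. Lengths are in mm, angles in rad, forces in N, time in s.
With the tool pointing down it reaches from about 300 to 775 mm from the base axis. Payload 14.6 kg.
Tool frame: the origin (TCP) lies on the centre line of the jaws, within the pads' length; the fingertips stand manip.tcp_to_tips ahead of it and the grasp point (between the pads) lies 5 mm behind it (manip.tcp_to_tips is the distance from the TCP to the fingertips, in mm); z points along the fingers, y is the direction in which the jaws open and shut (so a half turn about z gives the same grasp; the last joint's range is limited). The gripper opens to 94 mm and grips with 3 to 60 N. Pads are 16 mm wide; open, the fingers measure 119 mm over their backs; the gripper's body (75 mm by 177 mm) begins 78 mm behind the grasp point.
Start: joints at [-1.21, 0.3, 1.521, -0, 1.321, -0.067], TCP at [228.171, -500.427, 219.446] pointing down, gripper open.
Joint ranges: [-3.03, 3.03], [-0.79, 2.21], [0.23, 2.52], [-1.04, 4.18], [0, 3.07], [-2.55, 2.55]. Speed limits (rad/s): [2.22, 2.22, 2.57, 3.14, 3.14, 3.14].

## Interface

Orientations are given as [roll, pitch, yaw] about the fixed x, y, z axes, in that order (R = Rz(yaw) Ry(pitch) Rx(roll)).
In Python, from cell import manip, optics, workorder gives the robot as it stands. The module is installed in compiled form; this text tells all that it offers.
- The arm moves only by the tool jog_arm, never from a script. Its argument "deltas" is text: rows parted by semicolons, each of 5 numbers parted by spaces: the shift along the tool's x, y, z in mm, then the turn about the tool's z in rad, then the finger opening in mm, from 0 to 94. In form: tx ty tz twist grip; .... A call has exactly 10 rows; each row is the pose to reach, as a shift and turn from the pose commanded when the call began, along the tool's axes at that moment; what a row does not reach only later rows make up. A row lasts 1/8 s, in which the tool goes at most 62.5 mm and 10.7 degrees, less where a joint would pass 70% of its speed; a pose out of reach is approached as far as the arm can. A call with a gripper value outside its range is refused whole. The fingers move at their own pace and stop on an object; "squeeze" is the grip in N (left out, the last holds). Time passes only in rows, so rows that repeat a pose let the fingers close, or fill a call up. It gives the time, the measured TCP pose, the force and the opening at its end, in the units of the state.
- manip.read_state(): the state, without advancing time (a new reading comes with each control period).
- optics.camera(name): name is "side" or "top" or "wrist"; returns (picture, depth): 420x560x3 uint8, red, green, blue; 420x560 float32, mm along the optical axis (not along the pixel's ray), 0 where there is no reading.
- optics.get_calibration(name): a dict with "intrinsics" (3x3 intrinsics, pixels), "R" (3x3) and "t" (3): a world point X has camera coordinates R X + t; the wrist camera has in their place "hand_eye" (4x4, takes a point from camera to tool coordinates, whose origin is the TCP and whose axes are the flange's). Camera axes: x right, y down, z forward; pixel columns grow to the right and rows downward; lengths in mm; the calibration is good to about 2 mm. A picture is of the moment at which its call begins: read the wrist's pose just before it. get_calibration takes no time and is no camera call.
- workorder.sign_off(): hands the job in, once; it reports no verdict.
The state is a dict: "clock": time; "joints": joint angles; "qd": joint speeds; "effort": joint torques, N m; "eef_pos": TCP position; "eef_rot": TCP orientation; "wrist_force": force on the tool from outside, world axes, zero at the start; "moment": the same for the moment, N m; "finger_gap": finger opening in mm.
Only numpy, scipy, OpenCV 4.12 (cv2) and the standard library are available. Lean on these libraries where they do the work, as an engineer would, in place of code of your own. Each camera call takes 0.05 s, during which the arm holds its last target.

## Task

Weigh the container at the very back of the narrow steel rack: first clear the two containers standing in front of it onto the shallow side tray, then stand the back one in the middle of the scale's weighing plate and leave it there. After that put the other two back into the rack, each exactly where it stood at first, so that only the back place is empty. Keep all three upright, and do not disturb the lidded cup or the binder clip.

Things in the scene. Friction and masses are not known exactly. Their poses are not given: they have to be found in the camera images.
- jar_rack: fixed bare-steel rack. Origin on the table under the back place; x along the lane to its closed end, y across, z up. 4 mm floor plate, 68 mm wide, x from -151 to +61 mm. U-shaped bay of 3 mm walls round the back place, 62 mm wide inside, x from -22 to its back wall's inner face at +58 mm, 58 mm above the table, open above and in front; too narrow for fingers beside a container
- back_place (a point): the back place: point on the rack floor, 4 mm over the table, axes as the rack's. The three containers stand in a row here (back) and about 54 (middle) and 108 mm (front) toward -x, each up to 5 mm off; which stands where varies. Front and middle ones can be gripped across the lane (rack y); the back one only along it (rack x), when the middle one is gone
- thin_bottle_center (a point): small amber dropper bottle with a black dropper cap; round, 33 mm in diameter, 102 mm tall, tapering above the shoulder at about 60 mm; one of the three containers in the rack; the point is on its axis 51 mm above its foot; z up when upright. Loose, about 0.1 kg
- jar_a_center (a point): the slimmer round spice jar, 40 mm in diameter, 105 mm tall, black cap; one of the three containers in the rack (not the like one of the fixed pair by the wall); the point is on its axis 52.5 mm above its foot; z up when upright. Loose, about 0.1 kg
- jar_b_center (a point): the wider round spice jar, 44 mm in diameter, 105 mm tall, red cap; one of the three containers in the rack (not the like one of the fixed pair by the wall); the point is on its axis 52.5 mm above its foot; z up when upright. Loose, about 0.1 kg
- side_tray: empty shallow aluminium tray beside the rack, fixed, 170 mm (its x) by 210 mm (its y), rim 14 mm above the table, walls and floor 3 mm; origin at the centre of its underside, on the table
- scale_plate (a point): centre of the top face of the dial scale's square weighing plate, 165 by 165 mm, level and rigid, 124 mm above the table; x and y along the plate's sides, z up. The scale stands on the other side of the rack from the tray (either may be left or right), and is fixed
- deli_cup_center (a point): bystander: white lidded tub, 74 mm in diameter, 68 mm tall, loose, half-way up; must not be disturbed
- clip_center (a point): bystander: black binder clip, 54 by 31 mm, 40 mm high with its wire levers, loose; the point is 11 mm above the table; must not be disturbed

How it is judged (in metres and radians):
On the way, in this order (a step that is already met when the one before it is completed fails the run):
1. the front and middle containers stand upright and released in the side tray, the back one still in its place (((horizontal distance between thin_bottle_center and back_place below 0.02 m and distance of thin_bottle_center from where it was at the start of the episode below 0.015 m and angle between each of thin_bottle_center, jar_a_center, jar_b_center's own z axis and vertical below 0.15 rad and x of jar_a_center in the frame of side_tray between -0.075 and 0.075 m and y of jar_a_center in the frame of side_tray between -0.095 and 0.095 m and height (world z) of each of jar_a_center, jar_b_center below 0.07 m and contact force between each of jar_a, jar_b and the fingers below 0.2 N and x of jar_b_center in the frame of side_tray between -0.075 and 0.075 m and y of jar_b_center in the frame of side_tray between -0.095 and 0.095 m) or (horizontal distance between jar_a_center and back_place below 0.02 m and distance of jar_a_center from where it was at the start of the episode below 0.015 m and angle between each of jar_a_center, thin_bottle_center, jar_b_center's own z axis and vertical below 0.15 rad and x of thin_bottle_center in the frame of side_tray between -0.075 and 0.075 m and y of thin_bottle_center in the frame of side_tray between -0.095 and 0.095 m and height (world z) of each of thin_bottle_center, jar_b_center below 0.07 m and contact force between each of thin_bottle, jar_b and the fingers below 0.2 N and x of jar_b_center in the frame of side_tray between -0.075 and 0.075 m and y of jar_b_center in the frame of side_tray between -0.095 and 0.095 m) or (horizontal distance between jar_b_center and back_place below 0.02 m and distance of jar_b_center from where it was at the start of the episode below 0.015 m and angle between each of jar_b_center, thin_bottle_center, jar_a_center's own z axis and vertical below 0.15 rad and x of thin_bottle_center in the frame of side_tray between -0.075 and 0.075 m and y of thin_bottle_center in the frame of side_tray between -0.095 and 0.095 m and height (world z) of each of thin_bottle_center, jar_a_center below 0.07 m and contact force between each of thin_bottle, jar_a and the fingers below 0.2 N and x of jar_a_center in the frame of side_tray between -0.075 and 0.075 m and y of jar_a_center in the frame of side_tray between -0.095 and 0.095 m))), for 0.2 s.
2. the back container stands released in the middle of the weighing plate, the other two still in the tray (((horizontal distance between thin_bottle_center and scale_plate below 0.015 m and height (world z) of thin_bottle_center between 0.165 and 0.187 m and angle between each of thin_bottle_center, jar_a_center, jar_b_center's own z axis and vertical below 0.15 rad and contact force between each of thin_bottle, jar_a, jar_b and the fingers below 0.2 N and x of jar_a_center in the frame of side_tray between -0.075 and 0.075 m and y of jar_a_center in the frame of side_tray between -0.095 and 0.095 m and height (world z) of each of jar_a_center, jar_b_center below 0.07 m and x of jar_b_center in the frame of side_tray between -0.075 and 0.075 m and y of jar_b_center in the frame of side_tray between -0.095 and 0.095 m) or (horizontal distance between jar_a_center and scale_plate below 0.015 m and height (world z) of jar_a_center between 0.165 and 0.187 m and angle between each of jar_a_center, thin_bottle_center, jar_b_center's own z axis and vertical below 0.15 rad and contact force between each of jar_a, thin_bottle, jar_b and the fingers below 0.2 N and x of thin_bottle_center in the frame of side_tray between -0.075 and 0.075 m and y of thin_bottle_center in the frame of side_tray between -0.095 and 0.095 m and height (world z) of each of thin_bottle_center, jar_b_center below 0.07 m and x of jar_b_center in the frame of side_tray between -0.075 and 0.075 m and y of jar_b_center in the frame of side_tray between -0.095 and 0.095 m) or (horizontal distance between jar_b_center and scale_plate below 0.015 m and height (world z) of jar_b_center between 0.165 and 0.187 m and angle between each of jar_b_center, thin_bottle_center, jar_a_center's own z axis and vertical below 0.15 rad and contact force between each of jar_b, thin_bottle, jar_a and the fingers below 0.2 N and x of thin_bottle_center in the frame of side_tray between -0.075 and 0.075 m and y of thin_bottle_center in the frame of side_tray between -0.095 and 0.095 m and height (world z) of each of thin_bottle_center, jar_a_center below 0.07 m and x of jar_a_center in the frame of side_tray between -0.075 and 0.075 m and y of jar_a_center in the frame of side_tray between -0.095 and 0.095 m))), for 0.2 s.
At the end, for the whole second after the job is handed in: the container that began at the back stands upright and at rest on the weighing plate, its axis within 15 mm of the plate's centre; the other two stand upright and at rest in the rack, each within 15 mm of where it stood at the start; the back place is empty; all are released (((horizontal distance between thin_bottle_center and scale_plate below 0.015 m and height (world z) of thin_bottle_center between 0.165 and 0.187 m and angle between each of thin_bottle_center, jar_a_center, jar_b_center's own z axis and vertical below 0.15 rad and contact force between thin_bottle and the fingers below 0.2 N and linear speed of each of thin_bottle, jar_a, jar_b below 0.02 m/s and distance of each of jar_a_center, jar_b_center from where it was at the start of the episode below 0.015 m and horizontal distance between each of jar_a_center, jar_b_center and back_place above 0.03 m) or (horizontal distance between jar_a_center and scale_plate below 0.015 m and height (world z) of jar_a_center between 0.165 and 0.187 m and angle between each of jar_a_center, thin_bottle_center, jar_b_center's own z axis and vertical below 0.15 rad and contact force between jar_a and the fingers below 0.2 N and linear speed of each of jar_a, thin_bottle, jar_b below 0.02 m/s and distance of each of thin_bottle_center, jar_b_center from where it was at the start of the episode below 0.015 m and horizontal distance between each of thin_bottle_center, jar_b_center and back_place above 0.03 m) or (horizontal distance between jar_b_center and scale_plate below 0.015 m and height (world z) of jar_b_center between 0.165 and 0.187 m and angle between each of jar_b_center, thin_bottle_center, jar_a_center's own z axis and vertical below 0.15 rad and contact force between jar_b and the fingers below 0.2 N and linear speed of each of jar_b, thin_bottle, jar_a below 0.02 m/s and distance of each of thin_bottle_center, jar_a_center from where it was at the start of the episode below 0.015 m and horizontal distance between each of thin_bottle_center, jar_a_center and back_place above 0.03 m))); the robot touches nothing.
It fails at once if a container is tipped by more than 35 degrees (angle between any of thin_bottle_center, jar_a_center, jar_b_center's own z axis and vertical above 0.6 rad).
It fails at once if the lidded cup or the binder clip is moved more than 15 mm (distance of any of deli_cup_center, clip_center from where it was at the start of the episode above 0.015 m).
It also fails if it takes over 141 s, if anything falls off the work surface, if the arm or the gripper's body presses on something with over 40 N, if the wrist force passes 120 N, or if a joint passes its speed limit or range.

## Working session

There is one attempt and no reset: what is moved stays moved. The work goes in short steps, Python scripts to look and compute and a tool call to move; the robot and the scene stay as the last step left them, time stands still between calls to the robot, and variables do not carry over. Pictures are saved under pics/ and viewed, and the job is handed in when it is done.

Besides the shell and the picture viewer there is one more tool, called after "Emit:" by a JSON object that holds its "name" and its "arguments", one argument or row to a line. jog_arm: Moves the arm, as the interface text tells. Its arguments: {"type":"object","properties":{"deltas":{"type":"string"},"squeeze":{"type":"number"}},"required":["deltas"]}

```bash
mkdir -p pics; ls
python3 - <<'E'
from cell import manip, optics, workorder
import cv2, numpy as np, pickle
s=manip.read_state(); print(s); print(manip.tcp_to_tips)
for n in ["side","top","wrist"]:
    c=optics.get_calibration(n); print(n,c)
    p,d=optics.camera(n); cv2.imwrite(f"pics/{n}0.png",p[:,:,::-1]); np.savez(f"{n}0.npz",p=p,d=d)
E
```

```text
pics
{'clock': 0.0, 'joints': array([-1.20960423e+00,  3.00509944e-01,  1.52158629e+00,  1.57853432e-05,
        1.32069689e+00, -6.65657758e-02]), 'qd': array([-0.00032314, -0.00060889,  0.00104307, -0.00071116,  0.00023496,
        0.00078847]), 'effort': array([-1.49367293e-03, -5.31812990e+01, -3.52732301e+01,  7.07569672e-02,
        2.44608679e-02, -8.87944020e-05]), 'eef_pos': array([ 228.08761442, -500.20312259,  218.86281072]), 'eef_rot': array([-3.14039586e+00, -9.51067849e-05,  4.27753900e-01]), 'wrist_force': array([-0.44811294, -0.14362149, -0.17250673]), 'moment': array([-0.00600895, -0.01561537,  0.03092872]), 'finger_gap': 94.19952166804265}
14.0
side {'intrinsics': array([[520.23021831,   0.        , 281.2486239 ],
       [  0.        , 520.23021831, 210.71085748],
       [  0.        ,   0.        ,   1.        ]]), 'R': array([[-0.81748636, -0.57594523,  0.00177361],
       [-0.22241227,  0.31284442, -0.92339653],
       [ 0.53127096, -0.75525854, -0.38384333]]), 't': array([424.11845988, 256.40636482, 901.70508583])}
top {'intrinsics': array([[470.46607453,   0.  
[... 166 characters left out ...]
 0.02715811],
       [-0.99724407,  0.00758104, -0.07380235],
       [ 0.07356584, -0.02779241, -0.99690303]]), 't': array([ -99.17922031,  580.87364901, 1403.42829419])}
wrist {'intrinsics': array([[365.36839565,   0.        , 273.54692507],
       [  0.        , 365.36839565, 210.72664205],
       [  0.        ,   0.        ,   1.        ]]), 'hand_eye': array([[ 3.14363502e-04, -9.63838708e-01, -2.66486109e-01,
         7.78163618e+01],
       [ 9.99999917e-01,  3.72243199e-04, -1.66683841e-04,
         8.73787728e-02],
       [ 2.59853979e-04, -2.66486034e-01,  9.63838745e-01,
        -1.65374210e+02],
       [ 0.00000000e+00,  0.00000000e+00,  0.00000000e+00,
         1.00000000e+00]])}
```

View pics/top0.png

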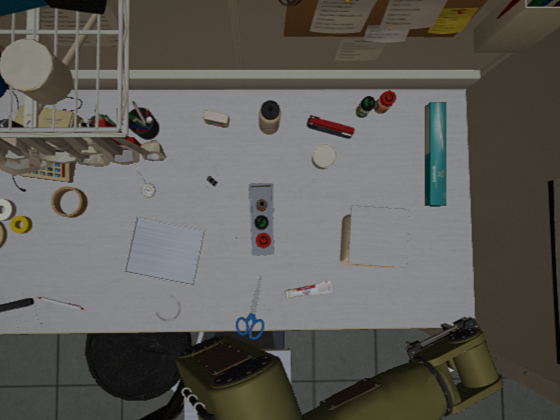

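View pics/side0.png

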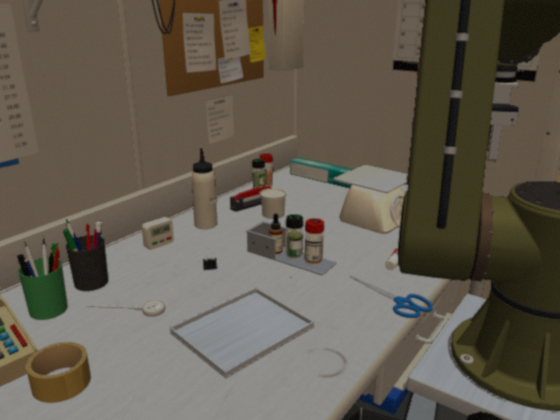

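View pics/wrist0.png

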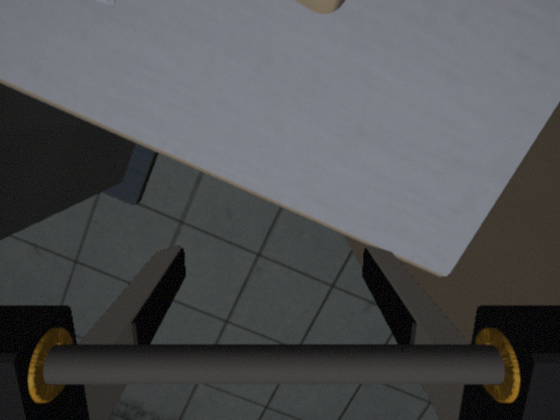

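The top view shows the rack in the middle at about (262,220). Back to front it holds the bottle (262,204), jar A (262,222) and jar B (263,241). The tray is at about (165,250), the scale plate at (376,236), the cup at (323,156) and the clip at (212,181). Next I'll measure these.

```bash
cat > h.py <<'E'
import numpy as np, cv2
from cell import manip, optics, workorder
from scipy.spatial.transform import Rotation as Ro
def cam(n):
    """returns pic, depth, K, Rwc (cam->world), cam origin"""
    s=manip.read_state(); c=optics.get_calibration(n); p,d=optics.camera(n)
    K=c["intrinsics"]
    if n=="wrist":
        H=c["hand_eye"]; Rt=Ro.from_euler('xyz',s["eef_rot"]).as_matrix()
        R=Rt@H[:3,:3]; o=Rt@H[:3,3]+s["eef_pos"]
    else:
        R=c["R"].T; o=-R@c["t"]
    return p,d,K,R,o
def rays(K,R,uv):
    uv=np.asarray(uv,float).reshape(-1,2)
    q=np.c_[(uv[:,0]-K[0,2])/K[0,0],(uv[:,1]-K[1,2])/K[1,1],np.ones(len(uv))]
    return q@R.T
def onplane(K,R,o,uv,z):
    r=rays(K,R,uv); return o+r*((z-o[2])/r[:,2])[:,None]
def cloud(d,K,R,o):
    v,u=np.mgrid[:d.shape[0],:d.shape[1]]
    r=rays(K,R,np.c_[u.ravel(),v.ravel()]); P=o+r*d.ravel()[:,None]
    P[d.ravel()==0]=np.nan
    return P.reshape(*d.shape,3)
def project(K,R,o,X):
    q=(np.atleast_2d(X)-o)@R; return np.c_[q[:,0]/q[:,2]*K[0,0]+K[0,2],q[:,1]/q[:,2]*K[1,1]+K[1,2]]
E
python3 - <<'E'
from h import *
c=optics.get_calibration("top"); f=np.load("top0.npz"); p,d=f["p"],f["d"]
K=c["intrinsics"];R=c["R"].T;o=-R@c["t"]
P=cloud(d,K,R,o)
print("table z",np.nanmedian(P[200:300,215:240,2]))
def reg(name,x0,x1,y0,y1,z0,z1):
    sub=P[y0:y1,x0:x1]; m=((sub[...,2]>z0)&(sub[...,2]<z1)).astype(np.uint8)
    n,l,st,ce=cv2.connectedComponentsWithStats(m)
    for i in range(1,n):
        if st[i,4]<8: continue
        q=sub[l==i]; ctr,sz,a=cv2.minAreaRect(q[:,:2].astype(np.float32))
        print(name,st[i,4],"px",ce[i]+[x0,y0],"mean",q.mean(0).round(1),"rect",np.round(ctr,1),np.round(sz,1),round(a,1))
reg("caps",245,282,180,262,70,130)
reg("rackwalls",240,285,170,262,45,66)
reg("rackfloor",240,285,170,262,2.5,20)
reg("tray",110,220,205,300,8,25)
reg("scale",330,425,195,275,112,135)
reg("cup",305,345,140,180,50,80)
reg("clip",200,225,168,195,5,50)
E
```

```text
table z -0.12813413926710382
caps 50 px [261.74 203.84] mean [585.7 -75.6  87.6] rect [586.  -76.2] [20.5 20.5] 47.5
caps 165 px [261.53939394 222.01818182] mean [532.2 -74.4 108.7] rect [532.4 -74.3] [38.4 38.2] 45.4
caps 193 px [263.35233161 240.09326425] mean [481.  -79.1 108.5] rect [481.2 -79.6] [42.4 42. ] 44.6
rackwalls 155 px [261.28387097 194.32258065] mean [616.6 -74.7  57. ] rect [607.4 -74.1] [87.  71.4] 0.0
rackwalls 8 px [260.75  199.625] mean [600.2 -72.9  63. ] rect [600. -72.] [ 4.9 15.5] 10.1
rackwalls 34 px [262.52941176 206.38235294] mean [580.4 -78.   61.1] rect [582.3 -77.8] [22.6 31.7] 28.2
rackfloor 16 px [281.     178.0625] mean [ 672.  -136.3    4.2] rect [ 673.8 -136.3] [18.7 15.6] 89.6
rackfloor 9 px [258.33333333 180.77777778] mean [663.9 -66.3   4.4] rect [661.9 -65.8] [12.9  9.7] 17.9
rackfloor 762 px [261.72834646 219.62992126] mean [544.2 -75.8   5.7] rect [532.5 -75. ] [227.7  89.3] 1.5
rackfloor 20 px [276.8 195.1] mean [ 619.1 -122.8    4.8] rect [ 619.5 -126.1] [23.1 18. ] 75.8
rackfloor 8 px [279.125 202.125] mean [ 597.4 -129.7    4.7] rect [ 59
[... 426 characters left out ...]
.6
tray 10 px [147.5 218.9] mean [548.6 269.5  14.2] rect [548.7 269.6] [29.4  2.4] 78.2
tray 44 px [186.31818182 226.79545455] mean [523.8 152.7  13.6] rect [523.4 154.5] [113.6   5.3] 77.7
tray 172 px [155.43023256 269.4127907 ] mean [396.7 244.5  13.5] rect [422.2 224.6] [213.1 112.3] 76.8
tray 32 px [199.875  250.0625] mean [453.2 111.8  12.7] rect [452.3 113. ] [ 5.5 71.1] 77.9
scale 3380 px [378.69526627 236.07426036] mean [ 489.3 -404.4  123.8] rect [ 489.7 -405.5] [166.5 165.1] 86.0
cup 484 px [324.84504132 155.14669421] mean [ 731.6 -264.7   64.8] rect [ 731.4 -264.4] [71.7 72.1] 44.9
clip 57 px [211.12280702 180.78947368] mean [662.8  77.2  19.4] rect [658.7  79.9] [31.1 31.1] 55.1
```

Run:
```python
import cv2
a=cv2.imread("pics/top0.png"); cv2.imwrite("pics/t1.png",cv2.resize(a[170:300,110:300],None,fx=4.2,fy=4.2,interpolation=cv2.INTER_CUBIC))
```

```text
(no output)
```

View pics/t1.png

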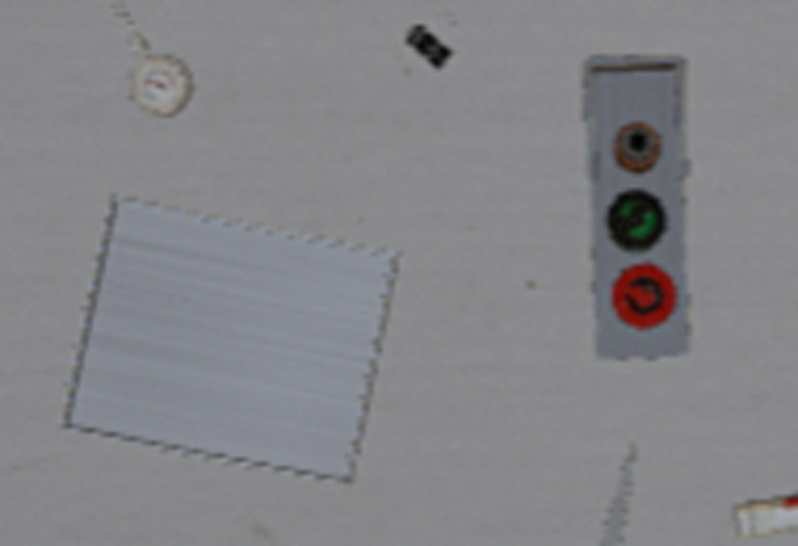

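Run:
```python
from h import *
c=optics.get_calibration("top"); f=np.load("top0.npz"); p,d=f["p"],f["d"]
K=c["intrinsics"];R=c["R"].T;o=-R@c["t"]
def crop(uv): return np.array(uv)/4.2+[110,170]-0.4
tc=onplane(K,R,o,crop([[115,197],[400,255],[352,480],[67,427]]),14)
print("tray",tc.round(1),tc.mean(0).round(1),[np.linalg.norm(tc[i]-tc[(i+1)%4]).round(1) for i in range(4)])
for i,j in((0,1),(3,2),(0,3),(1,2)):
    v=tc[j]-tc[i]; print(np.degrees(np.arctan2(v[1],v[0])).round(2))
a=onplane(K,R,o,crop([[597,356],[689,354]]),4); b=onplane(K,R,o,crop([[584,58],[687,57]]),58)
print("rack front",a.round(1),"back top",b.round(1)); print("axis dir deg",np.degrees(np.arctan2(*(b.mean(0)-a.mean(0))[[1,0]])))
P=cloud(d,K,R,o); 
m=np.zeros(d.shape,bool); m[185:262,240:285]=1
m&=(P[...,2]>52)&(P[...,2]<62)&(P[...,0]>603); q=P[m]; print("bay wall pts",np.c_[q][:,:].min(0),q.max(0))
print(q[q[:,0]>q[:,0].max()-12][:,:2].round(0).tolist())
```

```text
tray [[556.1 301.2  14. ]
 [512.6  96.8  14. ]
 [352.3 130.8  14. ]
 [392.2 333.3  14. ]] [453.3 215.5  14. ] [np.float64(209.0), np.float64(163.9), np.float64(206.4), np.float64(167.1)]
-102.02
-101.14
168.91
168.01
rack front [[ 438.4  -44.5    4. ]
 [ 439.2 -111.3    4. ]] back top [[ 649.2  -37.5   58. ]
 [ 649.5 -110.2   58. ]]
axis dir deg 1.1034766105433782
bay wall pts [ 603.2082341  -109.6621491    52.50758003] [645.01997614 -38.41972624  61.34047455]
[[645.0, -38.0], [644.0, -44.0], [645.0, -47.0], [644.0, -53.0], [644.0, -56.0], [645.0, -59.0], [645.0, -62.0], [645.0, -65.0], [644.0, -68.0], [644.0, -71.0], [644.0, -74.0], [645.0, -77.0], [644.0, -80.0], [644.0, -104.0], [644.0, -107.0], [642.0, -41.0], [639.0, -41.0], [638.0, -44.0], [638.0, -107.0], [636.0, -41.0], [636.0, -44.0], [636.0, -104.0], [635.0, -107.0]]
```

```bash
cat > go.py <<'E'
import sys; from h import *
# usage go.py x y z yaw -> deltas
x,y,z,yw=map(float,sys.argv[1:5]); s=manip.read_state(); 
R=Ro.from_euler('xyz',s["eef_rot"]).as_matrix(); cy=s["eef_rot"][2]
print("t",round(s["clock"],2),"pos",s["eef_pos"].round(1),"rot",s["eef_rot"].round(4),"gap",round(s["finger_gap"],1),"F",s["wrist_force"].round(1))
print("delta",(R.T@(np.array([x,y,z])-s["eef_pos"])).round(1),"twist",round(cy-yw,3), "dist",np.linalg.norm(np.array([x,y,z])-s["eef_pos"]).round())
E
python3 go.py 481 -79.5 215 0.015
```

```text
t 0.15 pos [ 228.1 -500.3  219. ] rot [-3.1407 -0.      0.4278] gap 93.9 F [-0.3  0.2  0.2]
delta [ 404.7 -277.9    4.3] twist 0.413 dist 491.0
```

Emit:
{"name": "jog_arm", "arguments": {
  "deltas": "45 -31 0 0.1 94; 90 -62 0 0.2 94; 141 -97 0 0.3 94; 192 -132 0 0.413 94; 243 -167 2 0.413 94; 294 -202 4 0.413 94; 345 -237 4 0.413 94; 380 -261 4 0.413 94; 405 -278 4 0.413 94; 405 -278 4 0.413 94",
  "squeeze": 15
}}

```text
clock: 1.4
eef_pos: [481.8, -78.1, 215.1]
eef_rot: [-3.141, 0.001, 0.017]
wrist_force: [0.4, -0.4, -0.6]
finger_gap: 93.9
```

```bash
python3 go.py 481 -79.5 215 0.015
python3 - <<'E'
from h import *
p,d,K,R,o=cam("wrist"); cv2.imwrite("pics/w1.png",p[:,:,::-1]); np.savez("w1.npz",p=p,d=d,K=K,R=R,o=o)
P=cloud(d,K,R,o)
m=((P[...,2]>75)&(P[...,2]<115)&(abs(P[...,1]+75)<40)&(P[...,0]>440)&(P[...,0]<620)).astype(np.uint8)
n,l,st,ce=cv2.connectedComponentsWithStats(m)
for i in range(1,n):
    if st[i,4]>60:
        q=P[l==i]; print(st[i],q.mean(0).round(1),[np.round(v,1) for v in cv2.minAreaRect(q[:,:2].astype(np.float32))[:2]],q[:,2].max())
E
```

```text
t 1.4 pos [481.8 -78.1 215.1] rot [-3.1413e+00  5.0000e-04  1.7400e-02] gap 93.9 F [ 0.4 -0.4 -0.6]
delta [-0.8  1.4  0.1] twist 0.002 dist 2.0
[257  58  30  32 718] [585.7 -74.7  89. ] [array([586.5, -74.5]), array([22.5, 22.3])] 106.41054505583315
[ 242  118   54   56 2379] [534.1 -73.5 108.5] [array([533.6, -73.1]), array([40.3, 39.9])] 111.8129333510102
[ 246  179   56   62 2718] [484.3 -78.1 107.1] [array([482. , -78.2]), array([43.9, 43.3])] 111.71685619330367
```

View pics/w1.png

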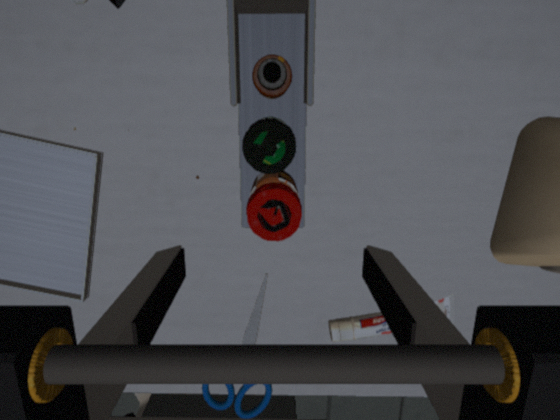

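The wrist view shows the three containers in line at (272,75), (269,145) and (274,210). These positions agree with the top view to within about 2 mm. I'll go down on the front jar (red, jar B).

Emit:
{"name": "jog_arm", "arguments": {
  "deltas": "0 1 40 0 94; 0 1 80 0 94; 0 1 120 0 94; 0 1 150 0 94; 0 1 170 0 94; 0 1 170 0 94; 0 1 170 0 30; 0 1 170 0 30; 0 1 170 0 30; 0 1 170 0 30",
  "squeeze": 15
}}

```text
clock: 2.7
eef_pos: [481.5, -80.5, 45.7]
eef_rot: [3.141, -0.0, 0.015]
wrist_force: [-0.1, 0.2, -0.5]
finger_gap: 57.4
```

Emit:
{"name": "jog_arm", "arguments": {
  "deltas": "0 -1 0 0 30; 0 -1 0 0 30; 0 -1 0 0 30; 0 -1 0 0 30; 0 -1 0 0 30; 0 -1 0 0 30; 0 -1 0 0 30; 0 -1 0 0 30; 0 -1 0 0 30; 0 -1 0 0 30"
}}

```text
clock: 3.95
eef_pos: [481.4, -79.4, 45.5]
eef_rot: [-3.142, -0.0, 0.015]
wrist_force: [-0.1, 1.9, 2.4]
finger_gap: 43.4
```

```bash
python3 go.py 462 259 120 0.015
```

```text
t 3.95 pos [481.4 -79.4  45.5] rot [-3.1416e+00 -1.0000e-04  1.4800e-02] gap 43.4 F [-0.1  1.9  2.4]
delta [ -14.3 -338.7  -74.5] twist -0.0 dist 347.0
```

Emit:
{"name": "jog_arm", "arguments": {
  "deltas": "0 0 -25 0 30; 0 0 -75 0 30; 0 0 -75 0 30; -2 -40 -75 0 30; -4 -95 -75 0 30; -6 -150 -75 0 30; -9 -205 -75 0 30; -11 -260 -75 0 30; -13 -310 -75 0 30; -14 -339 -75 0 30"
}}

```text
clock: 5.2
eef_pos: [461.5, 261.1, 119.1]
eef_rot: [3.141, 0.001, 0.016]
wrist_force: [0.6, -0.4, -0.5]
finger_gap: 43.8
```

Emit:
{"name": "jog_arm", "arguments": {
  "deltas": "0 0 0 0 30; 0 0 0 0 30; 0 0 25 0 30; 0 0 50 0 30; 0 0 65 0 30; 0 0 72 0 30; 0 0 75 0 30; 0 0 75 0 30; 0 0 75 0 30; 0 0 75 0 30"
}}

```text
clock: 6.45
eef_pos: [462.5, 259.4, 45.8]
eef_rot: [-3.141, -0.001, 0.015]
wrist_force: [-0.3, -0.2, -0.8]
finger_gap: 43.6
```

```bash
python3 go.py 462 259 44.5 0.015
```

```text
t 6.45 pos [462.5 259.4  45.8] rot [-3.1413e+00 -5.0000e-04  1.4900e-02] gap 43.6 F [-0.3 -0.2 -0.8]
delta [-0.5  0.4  1.3] twist -0.0 dist 1.0
```

Emit:
{"name": "jog_arm", "arguments": {
  "deltas": "0 0 1 0 30; 0 0 1.2 0 30; 0 0 1.2 0 62; 0 0 1.2 0 62; 0 0 1.2 0 62; 0 0 1.2 0 62; 0 0 1.2 0 62; 0 0 -20 0 62; 0 0 -70 0 62; 0 0 -130 0 62"
}}

```text
clock: 7.7
eef_pos: [461.8, 259.0, 176.4]
eef_rot: [3.141, 0.002, 0.015]
wrist_force: [1.3, 0.8, 0.8]
finger_gap: 61.9
```

```bash
python3 go.py 533 -73.7 175 0.015
python3 - <<'E'
from h import *
p,d,K,R,o=cam("side"); cv2.imwrite("pics/s1.png",p[:,:,::-1])
E
```

```text
t 7.7 pos [461.8 259.  176.4] rot [3.1408e+00 1.7000e-03 1.4800e-02] gap 61.9 F [1.3 0.8 0.8]
delta [ 66.3 333.8   1.5] twist -0.0 dist 340.0
```

View pics/s1.png

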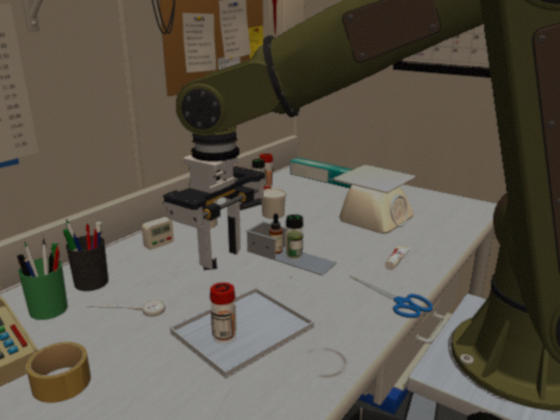

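The red jar stands upright in the tray at (223,312), and the other two are still in the rack. Next is the middle jar (A).

Emit:
{"name": "jog_arm", "arguments": {
  "deltas": "12 60 0 0 80; 24 120 0 0 80; 36 180 0 0 80; 48 235 0 0 80; 58 285 0 0 80; 64 320 0 0 80; 66 334 0 0 80; 66 334 0 0 80; 66 334 0 0 80; 66 334 0 0 80"
}}

```text
clock: 9.0
eef_pos: [533.3, -72.6, 175.6]
eef_rot: [-3.142, -0.0, 0.016]
wrist_force: [-0.2, 0.9, -0.2]
finger_gap: 80.0
```

```bash
python3 go.py 533 -73.7 45.5 0.015
```

```text
t 9.0 pos [533.3 -72.6 175.6] rot [-3.1416e+00 -2.0000e-04  1.6200e-02] gap 80.0 F [-0.2  0.9 -0.2]
delta [ -0.3   1.1 130.1] twist 0.001 dist 130.0
```

Emit:
{"name": "jog_arm", "arguments": {
  "deltas": "0 0.5 40 0 80; 0 0.5 80 0 80; 0 0.5 110 0 80; 0 0.5 130 0 80; 0 0.5 130 0 80; 0 0.5 130 0 30; 0 0.5 130 0 30; 0 0.5 130 0 30; 0 0.5 130 0 30; 0 0.5 130 0 30"
}}

```text
clock: 10.25
eef_pos: [533.4, -74.2, 45.6]
eef_rot: [3.142, -0.0, 0.015]
wrist_force: [0.3, 0.5, 1.9]
finger_gap: 39.9
```

Emit:
{"name": "jog_arm", "arguments": {
  "deltas": "0 0 0 0 30; 0 0 0 0 30; 0 0 0 0 30; 0 0 0 0 30; 0 0 0 0 30; 0 0 0 0 30; 0 0 0 0 30; 0 0 0 0 30; 0 0 0 0 30; 0 0 0 0 30"
}}

```text
clock: 11.5
eef_pos: [533.4, -74.2, 45.6]
eef_rot: [3.142, -0.0, 0.015]
wrist_force: [-1.4, 0.8, 5.4]
finger_gap: 40.0
```

```bash
python3 go.py 444 171 150 0.015
```

```text
t 11.5 pos [533.4 -74.2  45.6] rot [ 3.1416e+00 -2.0000e-04  1.4800e-02] gap 40.0 F [-1.4  0.8  5.4]
delta [ -85.7 -246.5 -104.4] twist -0.0 dist 281.0
```

Emit:
{"name": "jog_arm", "arguments": {
  "deltas": "0 0 -30 0 30; 0 0 -80 0 30; 0 0 -104 0 30; -10 -30 -104 0 30; -26 -75 -104 0 30; -42 -120 -104 0 30; -58 -165 -104 0 30; -74 -210 -104 0 30; -84 -240 -104 0 30; -86 -246 -104 0 30"
}}

```text
clock: 12.75
eef_pos: [443.0, 171.7, 149.2]
eef_rot: [3.141, 0.0, 0.017]
wrist_force: [-0.0, -0.3, -0.3]
finger_gap: 40.2
```

Emit:
{"name": "jog_arm", "arguments": {
  "deltas": "0 0 0 0 30; 0 0 0 0 30; 0 0 40 0 30; 0 0 75 0 30; 0 0 95 0 30; 0 0 102 0 30; 0 0 105 0 30; 0 0 105 0 30; 0 0 105 0 30; 0 0 105 0 30"
}}

```text
clock: 14.0
eef_pos: [443.8, 170.6, 44.8]
eef_rot: [-3.141, -0.001, 0.015]
wrist_force: [0.7, 0.3, -0.6]
finger_gap: 39.9
```

```bash
python3 go.py 444 171 44.6 0.015
```

```text
t 14.0 pos [443.8 170.6  44.8] rot [-3.1414e+00 -6.0000e-04  1.4900e-02] gap 39.9 F [ 0.7  0.3 -0.6]
delta [ 0.2 -0.4  0.2] twist -0.0 dist 1.0
```

Emit:
{"name": "jog_arm", "arguments": {
  "deltas": "0 0 0.3 0 30; 0 0 0.3 0 60; 0 0 0.3 0 60; 0 0 0.3 0 60; 0 0 0.3 0 60; 0 0 0.3 0 60; 0 0 -10 0 60; 0 0 -50 0 60; 0 0 -110 0 60; 0 0 -160 0 60"
}}

```text
clock: 15.25
eef_pos: [443.5, 170.5, 207.4]
eef_rot: [-3.141, -0.002, 0.015]
wrist_force: [-0.2, 0.3, -0.3]
finger_gap: 59.8
```

```bash
python3 go.py 587 -75 205 1.586
python3 - <<'E'
from h import *
p,d,K,R,o=cam("side"); cv2.imwrite("pics/s2.png",p[:,:,::-1])
E
```

```text
t 15.25 pos [443.5 170.5 207.4] rot [-3.1412e+00 -1.5000e-03  1.4800e-02] gap 59.8 F [-0.2  0.3 -0.3]
delta [139.8 247.6   2.5] twist -1.571 dist 284.0
```

View pics/s2.png

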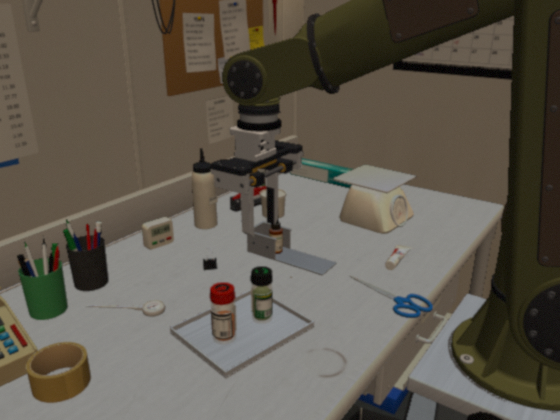

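The red jar (223,312) and the green-capped jar (262,293) both stand upright in the tray. I'll move above the bottle with the jaws along the lane.

Emit:
{"name": "jog_arm", "arguments": {
  "deltas": "15 27 2 -0.17 60; 30 54 2 -0.34 60; 46 82 2 -0.51 60; 62 110 2 -0.68 60; 78 138 2 -0.85 60; 94 166 2 -1.02 60; 110 194 2 -1.19 60; 125 222 2 -1.36 60; 140 248 2 -1.5 60; 140 248 2 -1.571 60"
}}

```text
clock: 16.55
eef_pos: [587.7, -77.0, 202.5]
eef_rot: [-3.142, 0.0, 1.587]
wrist_force: [-0.7, 0.0, -0.7]
finger_gap: 59.8
```

Emit:
{"name": "jog_arm", "arguments": {
  "deltas": "0 0 0 0 60; 0 0 0 0 60; 0 0 0 0 60; 0 0 0 0 60; 0 0 0 0 60; 0 0 0 0 60; 0 0 0 0 60; 0 0 0 0 60; 0 0 0 0 60; 0 0 0 0 60"
}}

```text
clock: 17.8
eef_pos: [587.3, -75.4, 202.5]
eef_rot: [-3.142, -0.0, 1.586]
wrist_force: [0.6, -0.0, -0.5]
finger_gap: 60.1
```

```bash
python3 go.py 586.3 -75 45 1.586
python3 - <<'E'
from h import *
p,d,K,R,o=cam("wrist"); cv2.imwrite("pics/w2.png",p[:,:,::-1])
P=cloud(d,K,R,o)
m=((P[...,2]>75)&(P[...,2]<112)&(abs(P[...,1]+75)<25)&(P[...,0]>560)&(P[...,0]<612)).astype(np.uint8)
n,l,st,ce=cv2.connectedComponentsWithStats(m)
for i in range(1,n):
    if st[i,4]>60:
        q=P[l==i]; print(st[i],q.mean(0).round(1),[np.round(v,1) for v in cv2.minAreaRect(q[:,:2].astype(np.float32))[:2]],q[:,2].max())
q=P[(P[...,2]>50)&(P[...,2]<62)&(abs(P[...,1]+75)<45)&(P[...,0]>550)&(P[...,0]<660)]
print(q.min(0),q.max(0))
E
```

```text
t 17.8 pos [587.3 -75.4 202.5] rot [-3.1416 -0.      1.5858] gap 60.1 F [ 0.6 -0.  -0.5]
delta [  0.4  -1.  157.5] twist -0.0 dist 157.0
[259 192  28  30 626] [586.6 -71.3  89. ] [array([586.7, -73. ]), array([22.2, 20.6])] 106.17089877115399
[ 562.63412907 -108.67729917   50.06489518] [650.47489111 -37.19415137  61.98840151]
```

View pics/w2.png

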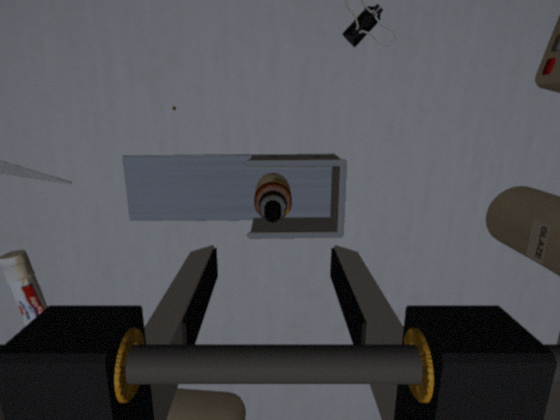

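The wrist view shows the bottle centred in the bay at (272,200), with room on both sides for the fingers.

Emit:
{"name": "jog_arm", "arguments": {
  "deltas": "0.7 -0.8 40 0 60; 0.7 -0.8 80 0 60; 0.7 -0.8 120 0 60; 0.7 -0.8 145 0 60; 0.7 -0.8 158 0 60; 0.7 -0.8 162 0 60; 0.7 -0.8 162 0 60; 0.7 -0.8 162 0 60; 0.7 -0.8 162 0 20; 0.7 -0.8 162 0 20"
}}

```text
clock: 19.1
eef_pos: [586.6, -74.7, 40.7]
eef_rot: [3.141, 0.0, 1.586]
wrist_force: [0.1, -0.5, -0.8]
finger_gap: 43.3
```

Emit:
{"name": "jog_arm", "arguments": {
  "deltas": "0 0 0 0 20; 0 0 0 0 20; 0 0 0 0 20; 0 0 0 0 20; 0 0 0 0 20; 0 0 0 0 20; 0 0 0 0 20; 0 0 0 0 20; 0 0 0 0 20; 0 0 0 0 20"
}}

```text
clock: 20.35
eef_pos: [586.5, -74.7, 40.5]
eef_rot: [3.142, -0.0, 1.586]
wrist_force: [-1.4, 0.3, 2.6]
finger_gap: 32.2
```

```bash
python3 go.py 489.5 -405 240 1.586
```

```text
t 20.35 pos [586.5 -74.7  40.5] rot [ 3.1415 -0.      1.5858] gap 32.2 F [-1.4  0.3  2.6]
delta [-328.8 -101.9 -199.5] twist -0.0 dist 398.0
```

Emit:
{"name": "jog_arm", "arguments": {
  "deltas": "0 0 -20 0 20; 0 0 -60 0 20; 0 0 -110 0 20; 0 0 -160 0 20; 0 0 -190 0 20; 0 0 -195 0 20; 0 0 -195 0 20; -30 -9 -195 0 20; -75 -23 -195 0 20; -125 -39 -195 0 20"
}}

```text
clock: 21.6
eef_pos: [548.5, -201.0, 233.6]
eef_rot: [-3.139, -0.001, 1.587]
wrist_force: [1.1, -0.4, -0.4]
finger_gap: 32.2
```

Emit:
{"name": "jog_arm", "arguments": {
  "deltas": "-45 -14 0 0 20; -90 -28 0 0 20; -135 -42 0 0 20; -170 -53 0 0 20; -195 -60 0 0 20; -204 -63 0 0 20; -204 -63 0 0 20; -204 -63 0 0 20; -204 -63 0 0 20; -204 -63 0 0 20"
}}

```text
clock: 22.85
eef_pos: [489.7, -404.8, 235.6]
eef_rot: [3.141, 0.0, 1.586]
wrist_force: [0.2, -0.3, -0.7]
finger_gap: 32.0
```

```bash
python3 go.py 489.5 -405 161.3 1.586
python3 - <<'E'
from h import *
for n in ["side","wrist"]:
    p,d,K,R,o=cam(n); cv2.imwrite(f"pics/{n}3.png",p[:,:,::-1])
P=cloud(d,K,R,o)
q=P[(P[...,2]>119)&(P[...,2]<129)&(abs(P[...,1]+405)<110)&(abs(P[...,0]-489)<110)]
print(q.min(0),q.max(0),np.median(q[:,2]))
E
```

```text
t 22.85 pos [ 489.7 -404.8  235.6] rot [3.1414e+00 1.0000e-04 1.5864e+00] gap 32.0 F [ 0.2 -0.3 -0.7]
delta [-0.2 -0.2 74.3] twist 0.0 dist 74.0
[ 401.96021771 -487.61635934  119.64184372] [ 577.23524134 -316.57375293  126.31705176] 123.60196364946341
```

View pics/side3.png

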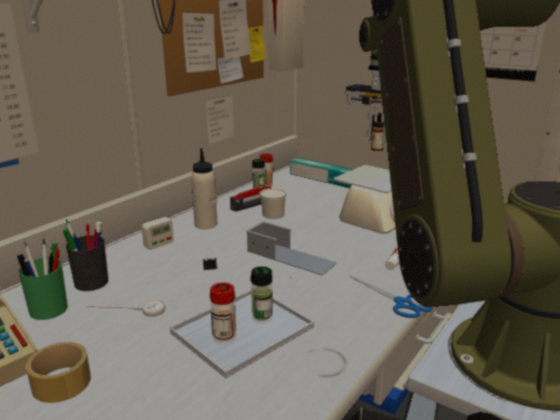

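View pics/wrist3.png

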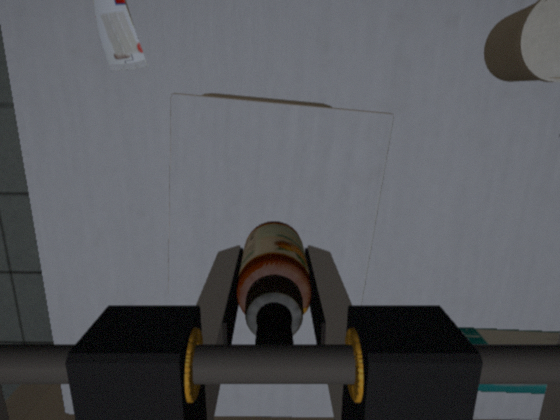

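The wrist depth puts the plate centre at about (489.6, -404.6), which agrees with the top view. I'll lower the bottle onto it.

Emit:
{"name": "jog_arm", "arguments": {
  "deltas": "0 0 25 0 20; 0 0 50 0 20; 0 0 64 0 20; 0 0 70 0 20; 0 0 73 0 20; 0 0 74 0 20; 0 0 74 0 20; 0 0 74 0 20; 0 0 74 0 20; 0 0 74 0 20"
}}

```text
clock: 24.2
eef_pos: [489.5, -405.2, 161.5]
eef_rot: [3.142, 0.0, 1.586]
wrist_force: [-0.0, 0.5, 0.0]
finger_gap: 32.1
```

Emit:
{"name": "jog_arm", "arguments": {
  "deltas": "0 0 0.7 0 20; 0 0 0.7 0 20; 0 0 0.7 0 20; 0 0 0.7 0 20; 0 0 0.7 0 50; 0 0 0.7 0 50; 0 0 0.7 0 50; 0 0 0.7 0 50; 0 0 0.7 0 50; 0 0 0.7 0 50"
}}

```text
clock: 25.45
eef_pos: [489.4, -405.2, 160.8]
eef_rot: [3.142, 0.0, 1.586]
wrist_force: [-0.4, -0.7, -0.4]
finger_gap: 50.0
```

Emit:
{"name": "jog_arm", "arguments": {
  "deltas": "0 0 -10 0 50; 0 0 -40 0 50; 0 0 -80 0 50; 0 0 -120 0 50; 0 0 -130 0 50; 0 0 -130 0 50; 0 0 -130 0 50; 0 0 -130 0 50; 0 0 -130 0 50; 0 0 -130 0 50"
}}

```text
clock: 26.7
eef_pos: [489.4, -405.2, 290.5]
eef_rot: [-3.141, -0.0, 1.586]
wrist_force: [0.9, 0.7, 0.1]
finger_gap: 49.9
```

```bash
python3 go.py 444 171 220 0.015
python3 - <<'E'
from h import *
for n in ["side","wrist"]:
    p,d,K,R,o=cam(n); cv2.imwrite(f"pics/{n}4.png",p[:,:,::-1])
P=cloud(d,K,R,o)
q=P[(P[...,2]>195)&(P[...,2]<232)&(abs(P[...,1]+405)<40)&(abs(P[...,0]-489)<15)]
print(len(q),q.min(0),q.max(0),q.mean(0))
E
```

```text
t 26.7 pos [ 489.4 -405.2  290.5] rot [-3.1414e+00 -2.0000e-04  1.5858e+00] gap 49.9 F [0.9 0.7 0.1]
delta [576.8 -36.7  70.6] twist 1.571 dist 582.0
786 [ 478.10138636 -413.00811384  195.0150925 ] [ 501.15256123 -393.15397021  225.74508461] [ 489.60636422 -401.67018128  208.8737767 ]
```

View pics/wrist4.png

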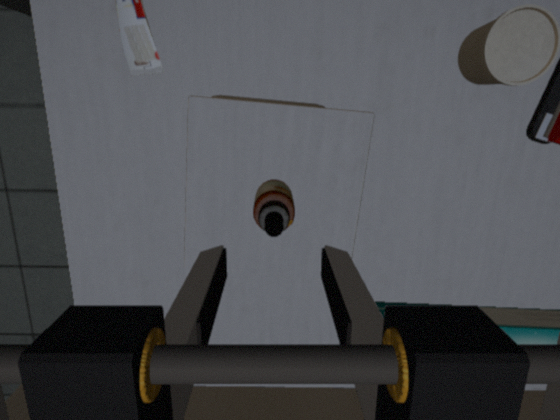

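The bottle stands upright in the middle of the plate at (273,210). Now I'll put jar A back.

Emit:
{"name": "jog_arm", "arguments": {
  "deltas": "40 -2 0 0 70; 90 -6 0 0.17 70; 145 -9 0 0.34 70; 200 -13 0 0.51 70; 255 -16 0 0.68 70; 310 -20 0 0.85 70; 365 -23 20 1.02 70; 420 -27 40 1.19 70; 475 -30 60 1.36 70; 530 -34 70 1.53 70"
}}

```text
clock: 28.05
eef_pos: [448.4, 116.0, 222.2]
eef_rot: [-3.142, 0.0, 0.081]
wrist_force: [0.4, -0.8, 1.2]
finger_gap: 70.0
```

```bash
python3 go.py 443.7 170.6 180 0.015
```

```text
t 28.05 pos [448.4 116.  222.2] rot [-3.1416e+00  2.0000e-04  8.1100e-02] gap 70.0 F [ 0.4 -0.8  1.2]
delta [ -0.2 -54.8  42.2] twist 0.066 dist 69.0
```

Emit:
{"name": "jog_arm", "arguments": {
  "deltas": "0 -20 20 0.03 70; 0 -40 40 0.05 70; 0 -46 42 0.05 70; 0 -46 42 0.05 70; 0 -46 42 0.05 70; 0 -46 42 0.05 70; 0 -46 42 0.05 70; 0 -46 42 0.05 70; 0 -46 42 0.05 70; 0 -46 42 0.05 70"
}}

```text
clock: 29.3
eef_pos: [444.9, 160.2, 180.8]
eef_rot: [-3.142, 0.0, 0.037]
wrist_force: [0.5, -0.3, 0.3]
finger_gap: 69.7
```

```bash
python3 go.py 443.7 170.6 44.7 0.015;  python3 - <<'E'
from h import *
p,d,K,R,o=cam("wrist"); cv2.imwrite("pics/w5.png",p[:,:,::-1])
P=cloud(d,K,R,o)
q=P[(P[...,2]>95)&(P[...,2]<115)&(abs(P[...,1]-171)<40)&(abs(P[...,0]-444)<45)]
print(len(q),q.min(0),q.max(0),q.mean(0))
E
```

```text
t 29.3 pos [444.9 160.2 180.8] rot [-3.1416e+00  1.0000e-04  3.6500e-02] gap 69.7 F [ 0.5 -0.3  0.3]
delta [ -0.8 -10.4 136.1] twist 0.022 dist 136.0
2726 [423.66416699 150.65776055  95.02161864] [463.97787981 190.81528657 110.76703864] [445.46875266 170.49437799 107.22615211]
```

Emit:
{"name": "jog_arm", "arguments": {
  "deltas": "-0.8 -10.4 0 0.022 70; -0.8 -10.4 0 0.022 70; -0.8 -10.4 40 0.022 70; -0.8 -10.4 80 0.022 70; -0.8 -10.4 115 0.022 70; -0.8 -10.4 130 0.022 70; -0.8 -10.4 136 0.022 70; -0.8 -10.4 136 0.022 70; -0.8 -10.4 136 0.022 70; -0.8 -10.4 136 0.022 30"
}}

```text
clock: 30.6
eef_pos: [444.1, 170.7, 45.4]
eef_rot: [-3.141, -0.001, 0.015]
wrist_force: [-0.2, 0.0, 0.2]
finger_gap: 63.4
```

Emit:
{"name": "jog_arm", "arguments": {
  "deltas": "0 0 0 0 30; 0 0 0 0 30; 0 0 0 0 30; 0 0 0 0 30; 0 0 0 0 30; 0 0 0 0 30; 0 0 0 0 30; 0 0 0 0 30; 0 0 0 0 30; 0 0 0 0 30"
}}

```text
clock: 31.85
eef_pos: [443.9, 170.5, 44.8]
eef_rot: [-3.142, -0.0, 0.014]
wrist_force: [-0.8, 0.3, 2.9]
finger_gap: 40.1
```

```bash
python3 go.py 533.2 -74.2 140 0.015
```

```text
t 31.85 pos [443.9 170.5  44.8] rot [-3.1415e+00 -1.0000e-04  1.4400e-02] gap 40.1 F [-0.8  0.3  2.9]
delta [ 85.8 246.  -95.2] twist -0.001 dist 277.0
```

Emit:
{"name": "jog_arm", "arguments": {
  "deltas": "0 0 -30 0 30; 0 0 -80 0 30; 0 0 -95 0 30; 10 30 -95 0 30; 28 80 -95 0 30; 46 130 -95 0 30; 63 180 -95 0 30; 78 225 -95 0 30; 86 246 -95 0 30; 86 246 -95 0 30"
}}

```text
clock: 33.1
eef_pos: [533.2, -74.7, 138.9]
eef_rot: [-3.141, 0.001, 0.013]
wrist_force: [0.8, 0.6, -1.9]
finger_gap: 39.8
```

Emit:
{"name": "jog_arm", "arguments": {
  "deltas": "0 0 0 0 30; 0 0 0 0 30; 0 0 40 0 30; 0 0 70 0 30; 0 0 85 0 30; 0 0 92 0 30; 0 0 92 0 30; 0 0 92 0 30; 0 0 92 0 30; 0 0 92 0 30"
}}

```text
clock: 34.35
eef_pos: [533.5, -74.2, 48.1]
eef_rot: [3.141, -0.001, 0.014]
wrist_force: [0.4, 0.3, -1.1]
finger_gap: 40.0
```

```bash
python3 go.py 533.5 -74.2 45.8 0.015
```

```text
t 34.35 pos [533.5 -74.2  48.1] rot [ 3.1415e+00 -6.0000e-04  1.4500e-02] gap 40.0 F [ 0.4  0.3 -1.1]
delta [ 0.  -0.   2.3] twist -0.001 dist 2.0
```

Emit:
{"name": "jog_arm", "arguments": {
  "deltas": "0 0 1.2 0 30; 0 0 2.3 0 30; 0 0 2.3 0 30; 0 0 2.3 0 60; 0 0 2.3 0 60; 0 0 2.3 0 60; 0 0 2.3 0 60; 0 0 2.3 0 60; 0 0 -10 0 60; 0 0 -50 0 60"
}}

```text
clock: 35.6
eef_pos: [532.5, -74.0, 97.6]
eef_rot: [-3.141, 0.003, 0.014]
wrist_force: [0.7, -0.4, 1.1]
finger_gap: 59.7
```

Emit:
{"name": "jog_arm", "arguments": {
  "deltas": "0 0 -40 0 70; 0 0 -85 0 70; 0 0 -85 0 70; 0 0 -85 0 70; -10 -45 -85 0 70; -20 -95 -85 0 70; -32 -150 -85 0 70; -44 -205 -85 0 70; -54 -250 -85 0 70; -60 -285 -85 0 70"
}}

```text
clock: 36.85
eef_pos: [468.0, 211.5, 181.6]
eef_rot: [3.141, 0.002, 0.016]
wrist_force: [-0.2, -0.1, 0.4]
finger_gap: 70.2
```

```bash
python3 go.py 462.3 259.2 180 0.015
python3 - <<'E'
from h import *
for n in ["side","top"]:
    p,d,K,R,o=cam(n); cv2.imwrite(f"pics/{n}6.png",p[:,:,::-1])
E
```

```text
t 36.85 pos [468.  211.5 181.6] rot [3.1409e+00 2.1000e-03 1.5500e-02] gap 70.2 F [-0.2 -0.1  0.4]
delta [ -5.  -47.8   1.6] twist 0.001 dist 48.0
```

View pics/side6.png

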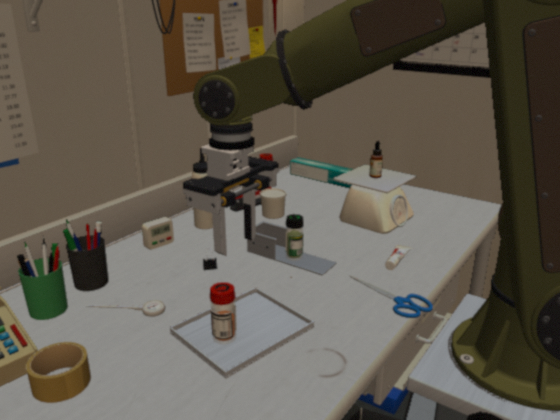

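The green-capped jar is back at its place (295,236) and the bottle is on the scale (376,165). Now I'll fetch the red jar.

Emit:
{"name": "jog_arm", "arguments": {
  "deltas": "-3 -25 0 0 70; -5 -48 0 0 70; -5 -48 0 0 70; -5 -48 0 0 70; -5 -48 0 0 70; -5 -48 0 0 70; -5 -48 0 0 70; -5 -48 0 0 70; -5 -48 0 0 70; -5 -48 0 0 70"
}}

```text
clock: 38.2
eef_pos: [463.5, 257.9, 182.7]
eef_rot: [3.142, 0.0, 0.015]
wrist_force: [0.1, 0.2, -0.3]
finger_gap: 70.2
```

```bash
python3 go.py 462.3 259.2 44.9 0.015;  python3 - <<'E'
from h import *
p,d,K,R,o=cam("wrist")
P=cloud(d,K,R,o)
q=P[(P[...,2]>95)&(P[...,2]<115)&(abs(P[...,1]-259)<40)&(abs(P[...,0]-462)<45)]
print(len(q),q.min(0),q.max(0),q.mean(0))
E
```

```text
t 38.2 pos [463.5 257.9 182.7] rot [3.1416 0.     0.0146] gap 70.2 F [ 0.1  0.2 -0.3]
delta [ -1.2  -1.3 137.8] twist -0.0 dist 138.0
3140 [441.20374217 238.15745097  95.12519689] [484.52880157 281.32887465 111.33725522] [464.379729   259.55639026 107.69596691]
```

Emit:
{"name": "jog_arm", "arguments": {
  "deltas": "-1.1 -1.4 0 0 70; -1.1 -1.4 40 0 70; -1.1 -1.4 80 0 70; -1.1 -1.4 115 0 70; -1.1 -1.4 130 0 70; -1.1 -1.4 137.5 0 70; -1.1 -1.4 137.5 0 70; -1.1 -1.4 137.5 0 70; -1.1 -1.4 137.5 0 30; -1.1 -1.4 137.5 0 30"
}}

```text
clock: 39.5
eef_pos: [462.6, 259.3, 45.7]
eef_rot: [-3.141, -0.001, 0.014]
wrist_force: [-0.6, -0.1, 0.1]
finger_gap: 53.5
```

Emit:
{"name": "jog_arm", "arguments": {
  "deltas": "0 0 0 0 30; 0 0 0 0 30; 0 0 0 0 30; 0 0 0 0 30; 0 0 0 0 30; 0 0 0 0 30; 0 0 0 0 30; 0 0 0 0 30; 0 0 0 0 30; 0 0 0 0 30"
}}

```text
clock: 40.75
eef_pos: [462.5, 259.3, 45.4]
eef_rot: [-3.141, -0.0, 0.014]
wrist_force: [-0.8, 0.5, 5.4]
finger_gap: 43.2
```

```bash
python3 go.py 481.4 -79.4 145 0.015
```

```text
t 40.75 pos [462.5 259.3  45.4] rot [-3.1415e+00 -3.0000e-04  1.4500e-02] gap 43.2 F [-0.8  0.5  5.4]
delta [ 14.  338.9 -99.6] twist -0.001 dist 354.0
```

Emit:
{"name": "jog_arm", "arguments": {
  "deltas": "0 0 -30 0 30; 0 0 -80 0 30; 0 0 -100 0 30; 2 45 -100 0 30; 4 98 -100 0 30; 6 150 -100 0 30; 8 205 -100 0 30; 10 260 -100 0 30; 12 310 -100 0 30; 14 339 -100 0 30"
}}

```text
clock: 42.0
eef_pos: [480.9, -81.7, 144.9]
eef_rot: [-3.142, 0.001, 0.013]
wrist_force: [0.7, 0.4, -0.8]
finger_gap: 44.0
```

Emit:
{"name": "jog_arm", "arguments": {
  "deltas": "0 0 0 0 30; 0 0 0 0 30; 0 0 0 0 30; 0 0 40 0 30; 0 0 75 0 30; 0 0 90 0 30; 0 0 96 0 30; 0 0 96 0 30; 0 0 96 0 30; 0 0 96 0 30"
}}

```text
clock: 43.25
eef_pos: [481.6, -79.6, 49.9]
eef_rot: [3.141, -0.001, 0.015]
wrist_force: [0.1, -0.1, -0.9]
finger_gap: 43.7
```

```bash
python3 go.py 481.4 -79.4 46.4 0.015
```

```text
t 43.25 pos [481.6 -79.6  49.9] rot [ 3.1413e+00 -1.1000e-03  1.4500e-02] gap 43.7 F [ 0.1 -0.1 -0.9]
delta [-0.2 -0.2  3.5] twist -0.0 dist 4.0
```

Emit:
{"name": "jog_arm", "arguments": {
  "deltas": "0 0 2 0 30; 0 0 3.4 0 30; 0 0 3.4 0 30; 0 0 3.4 0 64; 0 0 3.4 0 64; 0 0 3.4 0 64; 0 0 3.4 0 64; 0 0 3.4 0 64; 0 0 -10 0 64; 0 0 -50 0 64"
}}

```text
clock: 44.5
eef_pos: [480.5, -79.3, 99.4]
eef_rot: [-3.141, 0.003, 0.014]
wrist_force: [0.5, 0.3, 0.7]
finger_gap: 63.9
```

Emit:
{"name": "jog_arm", "arguments": {
  "deltas": "0 0 -40 0 64; 0 0 -85 0 64; 0 0 -120 0 64; 0 0 -120 0 64; -10 0 -120 0 64; -35 0 -120 0 64; -35 0 -120 0 64; -35 0 -120 0 64; -35 0 -120 0 64; -35 0 -120 0 64"
}}

```text
clock: 45.75
eef_pos: [446.5, -80.0, 219.0]
eef_rot: [-3.141, 0.0, 0.015]
wrist_force: [-0.3, 0.3, -0.4]
finger_gap: 64.0
```

```bash
python3 go.py 462.3 259.2 180 0.015
python3 - <<'E'
from h import *
p,d,K,R,o=cam("side"); cv2.imwrite(f"pics/side7.png",p[:,:,::-1])
p,d,K,R,o=cam("wrist"); cv2.imwrite("pics/w7.png",p[:,:,::-1])
P=cloud(d,K,R,o)
m=((P[...,2]>75)&(P[...,2]<115)&(abs(P[...,1]+75)<40)&(P[...,0]>440)&(P[...,0]<620)).astype(np.uint8)
n,l,st,ce=cv2.connectedComponentsWithStats(m)
for i in range(1,n):
    if st[i,4]>60:
        q=P[l==i]; print(st[i],q.mean(0).round(1),[np.round(v,1) for v in cv2.minAreaRect(q[:,:2].astype(np.float32))[:2]],q[:,2].max())
E
```

```text
t 45.75 pos [446.5 -80.  219. ] rot [-3.1415e+00  5.0000e-04  1.4700e-02] gap 64.0 F [-0.3  0.3 -0.4]
delta [  20.8 -338.9   39.1] twist -0.0 dist 342.0
[ 240   69   56   58 2500] [532.8 -74.2 108.7] [array([532. , -74.1]), array([40.2, 41.2])] 111.83901283462353
[ 245  137   57   60 2649] [482.7 -79.4 108.7] [array([481.8, -79.7]), array([43.7, 43.5])] 112.09075237215706
```

View pics/side7.png

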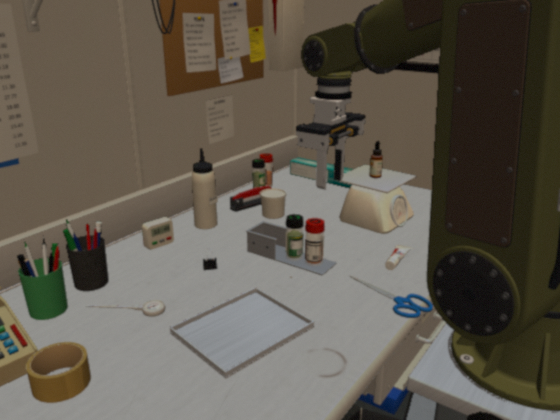

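View pics/w7.png

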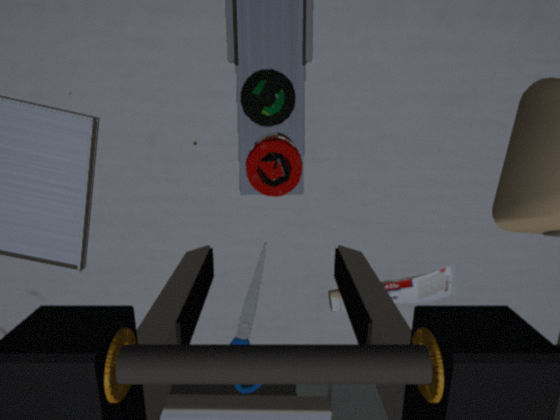

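Both jars are back within about 2 mm of their starting positions: A at (532,-74.1) against about (533,-73.7), and B at (481.8,-79.7) against about (481.5,-79). The back place is empty, the bottle stands on the scale at (376,165), and the cup and clip haven't moved in the side view. I'll hand the job in.

```bash
python3 -c "
from cell import workorder; print(workorder.sign_off())"
```

```text
the job is handed in; nothing more can be done
None
```

The job is done and handed in after about 46 s on the robot's clock. The sign-off reports no verdict, so the results below are from my own last checks.

I moved the red-capped jar (B) and then the black-capped jar (A) from the rack to the side tray. Then I stood the dropper bottle on the scale and put A and B back in the middle and front places.

- **Jars in the rack:** the wrist depth puts both within about 2 mm of where they started. Their cap tops are at 108.7 mm, as expected for upright jars.
- **Bottle on the scale:** it was within about 2 mm of the plate's centre when released, with its top at 226 mm as expected. The last side picture shows it still upright there.
- **Rest of the scene:** the back place is empty, and the gripper is open and clear of everything. The lidded cup and the binder clip look unmoved in the side pictures; I did not measure them again.

None of the checks failed. The top and wrist cameras disagreed by 1–2 mm, which is within their stated calibration.

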